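Fit the linch pin on the wire reel stand

TASK

Lock the copper wire reel on its bench stand with the yellow-headed linch pin from the orange block: ease the sprung brass washer back with the shank, push the pin down through the cross hole until its head sits fully home on the flat of the shaft, loop on the free-end side, then swing the loop down over the shaft's end so that it snaps shut, and let go. Work by feel and never press on the stand with more than 30 newtons. Leave the spare reel, the jar and the screwdriver where they are.

Things in the scene. Friction and masses are not known exactly. Their poses are not given: they have to be found in the camera images.
- hole_mark (a point): where the cross hole's upper mouth should be, 94 mm above the bench. z up, x along the shaft to its free end, y across. The shaft is clamped by hand, so the hole lies up to 6.5 mm from here along x, either way: feel for it. Vertical, 9.2 mm wide, 18 mm deep, right through. The level flat round it is 19 mm wide and runs 20 mm past it to the free end. Reel flange 30 mm the other way, 36 mm higher.
- washer (a joint): travel (m) of the sprung dished brass washer, 36 mm across, its rim standing 4 to 9 mm above the flat. At 0 its rim is 4 mm past hole_mark towards the free end and hides part of the hole; it grows as it is pressed back to the reel (0.32 N per mm, springs back). The 8 mm shank needs it 1 to 15 mm back.
- pin_head (a point): point in the linch pin's flat yellow head, 20 mm above its shoulder. z up along the pin, x the way the open loop sticks out, y across. Head 8 mm thick (x; bevelled to 6 at the foot), 17 mm wide (y), 30 mm tall (10 mm above this point). Grip it across y, fingertips at least 9 mm above the shoulder to clear the loop. Shank below: 8 mm round, 40 mm long, last 5 mm tapered to 6 mm; about 70 g.
- pin_shoulder (a point): underside of the pin's head, on the pin's axis; axes as pin_head. It starts on top of the orange block, 48 mm above the bench, shank in the block's middle hole. Home means that it lies on the flat, at the mouth of the cross hole.
- loop (a joint): angle (rad) of the pin's wire loop, 4 mm wire, 42 mm long, 44 mm wide, about a hinge along the pin's y, 6 mm above the shoulder. 1.5: open, standing out level to the pin's +x. 0: shut, hanging down along the shank with the shaft inside it. Sprung over centre: from open it resists with about 2 N at its far end, and below 0.7 it snaps shut by itself.
- loop_far (a point): middle of the far end of the wire loop, on the wire's centre line, 42 mm from the hinge.
- stand: reel stand, bolted down: grey steel base plate (15 mm beyond the hole on the free-end side, 120 mm on the other, 110 mm wide) and bracket with the shaft; origin on the bench below the cross hole, same axes.
- block: orange block, 44 by 94 by 48 mm high, fixed; origin under its centre, straight below the pin; long side along its y.
- spare_reel: bystander: black reel of dark red wire standing on its flange, 68 mm in diameter, 50 mm high, origin under its centre.
- jar: bystander: jar with a blue cap, 54 mm in diameter, 70 mm high, origin under its centre.
- screwdriver: bystander: screwdriver with a red handle lying on the bench, origin under its middle.
Things that resemble listed ones, but are neither listed nor needed, are in the scene too. What is meant by the stand is not turquoise, and is the smaller of those in its own colour. Of the things shaped like the part that bears pin_head, the bare steel one is meant.

How it is judged:
By the outcome, as a careful person would: the job done as asked, in the order asked, and still so for the second after the job is handed in, with the robot touching nothing.
It also fails if it takes over 64 s, if anything falls off the work surface, if the arm or the gripper's body presses on something with over 40 N, if the wrist force passes 120 N, or if a joint passes its speed limit or range.

ROBOT

A 6-joint arm with a two-finger parallel gripper is mounted at the origin on the work surface. World frame = base frame: x ahead of the robot, y to its left, z up, the work surface at z = 0. Lengths are in m, angles in rad, forces in N, time in s.
With the tool pointing down it reaches from about 0.375 to 0.975 m from the base axis. Payload 3.8 kg.
Tool frame: the origin (TCP) lies at the very end of the fingers, on their centre line; the grasp point (between the pads) lies 19 mm behind it; z points along the fingers, y is the direction in which the jaws open and shut (so a half turn about z gives the same grasp; the last joint's range is limited). The gripper opens to 85 mm and grips with 20 to 120 N. Pads are 22 mm wide; open, the fingers measure 114 mm over their backs; the gripper's body (76 mm by 85 mm) begins 54 mm behind the grasp point. The pads swing forward as they close: fully open they stand 13 mm farther back than shut.
Start: joints at [1.144, 0.264, 1.604, -0, 1.274, -0.037], TCP at [0.256, 0.624, 0.231] pointing down, gripper open.
Joint ranges: [-2.63, 2.63], [-0.94, 2.18], [0.31, 2.57], [-1.31, 4.45], [0, 2.66], [-2.55, 2.55]. Speed limits (rad/s): [2.57, 2.57, 3.14, 3.14, 3.14, 3.14].

INTERFACE

Orientations are given as a rotation vector (axis times angle).
In Python, from workcell import bot, viewer, finish_job gives the robot as it stands.
- The arm moves only by the tool servo_tool, never from a script. Its argument "plan" is a list that holds one entry, the list of rows, each a list of 6 numbers: the shift along the tool's x, y, z in cm, then the turn, a rotation vector about the tool's x, y, z in degrees. A call has 1 to 20 rows; each row is the pose to reach, as a shift and turn from the pose measured when the call began, along the tool's axes at that moment; what a row does not reach only later rows make up. A row lasts 1/12 s, in which the tool goes at most 41.7 mm and 7.16 degrees, less where a joint would pass 70% of its speed; a pose out of reach is approached as far as the arm can. A call with a gripper value outside its range is refused whole. "claw" is the finger opening in cm, from 0 to 8.54, set as the call begins (left out, the last holds). The fingers move at their own pace and stop on an object; "grip_force" is the grip in N (left out, the last holds). Time passes only in rows, so rows that repeat a pose let the fingers close. It gives the time, the measured TCP pose, the force and the opening at its end, in the units of the state.
- bot.read_state(): the state, without advancing time (a new reading comes with each control period).
- viewer.read_camera(name): name is "side" or "top"; returns a dict with "color" (384x512x3 uint8, red, green, blue), "fx", "fy", "cx", "cy" (pixels), "k1" (the pictures are not rectified: a ray, as slopes to the right and down, at radius r is drawn at 1 + k1 r^2 times it, then the intrinsics apply), "eye" and "rotation" of the camera in the world. Camera axes: x right, y down, z forward; pixel columns grow to the right and rows downward; lengths in m; the calibration is good to about 2 mm. A picture is of the moment at which its call begins. There is no depth.
- finish_job(): hands the job in, once; it reports no verdict.
The state is a dict: "time": time; "q": joint angles; "joint_vel": joint speeds; "joint_torque": joint torques, N m; "tool_pos": TCP position; "tcp_rot": TCP orientation; "wrist_force": force on the tool from outside, world axes, zero at the start; "torque": the same for the moment, N m; "width": opening from 0.0 (shut) to 1.0 (fully open).
Only numpy, scipy, OpenCV 4.12 (cv2) and the standard library are available. Lean on these libraries where they do the work, as an engineer would, in place of code of your own. Each camera call takes 0.05 s, during which the arm holds its last target.

## Working session

There is one attempt and no reset: what is moved stays moved. The work goes in short steps, Python scripts to look and compute and a tool call to move; the robot and the scene stay as the last step left them, time stands still between calls to the robot, and variables do not carry over. Pictures are saved under pics/ and viewed, and the job is handed in when it is done.

Besides the shell and the picture viewer there is one more tool, called by a JSON object that holds its "api" and its "payload". servo_tool: Moves the arm, as the interface text tells. Its arguments: {"type":"object","properties":{"plan":{"type":"array"},"claw":{"type":"number"},"grip_force":{"type":"number"}},"required":["plan"]}

```bash
ls; mkdir -p pics; cat > h.py <<'E'
import numpy as np,cv2
from workcell import bot,viewer
def cap(n,fn=None):
    c=viewer.read_camera(n)
    if fn: cv2.imwrite('pics/'+fn,c['color'][:,:,::-1])
    return c
def ray(c,u,v):
    K=np.array([[c['fx'],0,c['cx']],[0,c['fy'],c['cy']],[0,0,1.]])
    p=cv2.undistortPoints(np.array([[[u,v]]],float),K,np.array([c['k1'],0,0,0.]))[0,0]
    # cv2 k1 model identical
    d=np.array(c['rotation'])@np.array([p[0],p[1],1.]);return np.array(c['eye']),d/np.linalg.norm(d)
def onz(c,u,v,z):
    e,d=ray(c,u,v);return e+d*(z-e[2])/d[2]
def tri(c1,p1,c2,p2):
    e1,d1=ray(c1,*p1);e2,d2=ray(c2,*p2)
    s=np.linalg.lstsq(np.array([d1,-d2]).T,e2-e1,rcond=None)[0]
    a=e1+s[0]*d1;b=e2+s[1]*d2;return (a+b)/2,np.linalg.norm(a-b)
def proj(c,P):
    R=np.array(c['rotation']);p=R.T@(np.array(P)-np.array(c['eye']));x,y=p[:2]/p[2];s=1+c['k1']*(x*x+y*y)
    return np.array([c['fx']*x*s+c['cx'],c['fy']*y*s+c['cy']])
E
python3 - <<'E'
from h import *
for n in('top','side'):
    c=cap(n,n+'1.png')
    print({k:np.round(c[k],4).tolist() for k in c if k!='color'})
print(bot.read_state())
E
```

```text
pics
{'fx': 398.7463, 'fy': 398.7463, 'cx': 256.5356, 'cy': 192.4283, 'k1': 0.0021, 'eye': [0.5196, -0.1156, 1.047], 'rotation': [-2.2108, 2.1789, -0.0129]}
{'fx': 346.8739, 'fy': 346.8739, 'cx': 256.6096, 'cy': 193.8479, 'k1': -0.0923, 'eye': [0.1584, -0.4953, 0.5678], 'rotation': [-2.1541, 0.8607, -0.3973]}
{'time': 0.1, 'q': array([ 1.14407427e+00,  2.64696009e-01,  1.60524521e+00,  9.72230605e-06,
        1.27367973e+00, -3.68763717e-02]), 'joint_vel': array([ 5.60114422e-04, -2.66809363e-03, -1.95526773e-04,  1.06846087e-04,
        1.68502252e-03,  2.10463687e-05]), 'joint_torque': array([ 1.28584692e-03, -5.16706789e+01, -3.68589234e+01,  8.52835115e-06,
        6.32253330e-03, -4.06627760e-05]), 'tool_pos': array([0.25624307, 0.62376212, 0.23007005]), 'tcp_rot': array([-0.60840982, -3.08163074,  0.00309699]), 'wrist_force': array([-0.02726195, -0.31485074,  0.59280058]), 'torque': array([ 0.01458707,  0.0223011 , -0.00622367]), 'width': 0.9999351079151968}
```

```bash
sed -i "s/    return c$/    c['rotation']=cv2.Rodrigues(np.array(c['rotation'],float))[0]\n    return c/" h.py; head -8 h.py
```

```text
import numpy as np,cv2
from workcell import bot,viewer
def cap(n,fn=None):
    c=viewer.read_camera(n)
    if fn: cv2.imwrite('pics/'+fn,c['color'][:,:,::-1])
    c['rotation']=cv2.Rodrigues(np.array(c['rotation'],float))[0]
    return c
def ray(c,u,v):
```

View pics/top1.png

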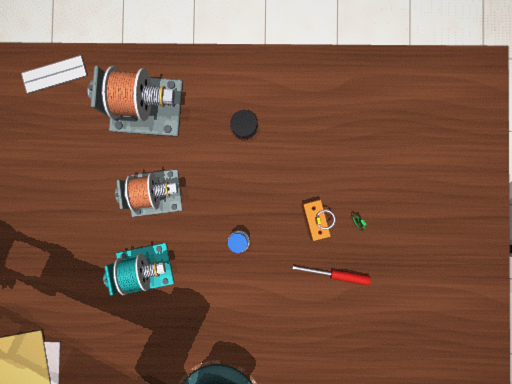

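View pics/side1.png

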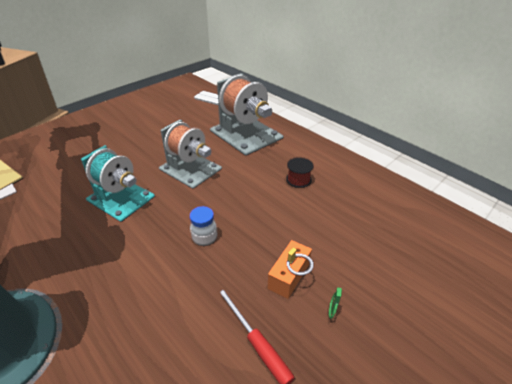

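```bash
cat > z.py <<'E'
import cv2,sys
def zoom(fn,x0,y0,x1,y1,s,out):
    i=cv2.imread('pics/'+fn)[y0:y1,x0:x1];cv2.imwrite('pics/'+out,cv2.resize(i,None,fx=s,fy=s,interpolation=cv2.INTER_CUBIC))
E
python3 - <<'E'
from z import zoom
import cv2,numpy as np
zoom('top1.png',110,160,190,225,5,'a.png');zoom('top1.png',290,190,375,245,5,'b.png')
zoom('side1.png',155,115,225,190,5,'c.png');zoom('side1.png',262,235,350,325,5,'d.png')
I=[cv2.imread(f'pics/{k}.png') for k in 'abcd']
def pad(i):
    o=np.zeros((450,440,3),np.uint8);o[:min(450,i.shape[0]),:min(440,i.shape[1])]=i[:450,:440];return o
cv2.imwrite('pics/m1.png',cv2.resize(np.vstack([np.hstack([pad(I[0]),pad(I[1])]),np.hstack([pad(I[2]),pad(I[3])])]),(580,594)))
cv2.imwrite('pics/m1a.png',np.hstack([pad(I[0])[:,:400],pad(I[2])[:,:400]]))
cv2.imwrite('pics/m1b.png',cv2.resize(np.hstack([pad(I[1]),pad(I[3])]),(800,409)))
E
```

```text
(no output)
```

View pics/m1a.png

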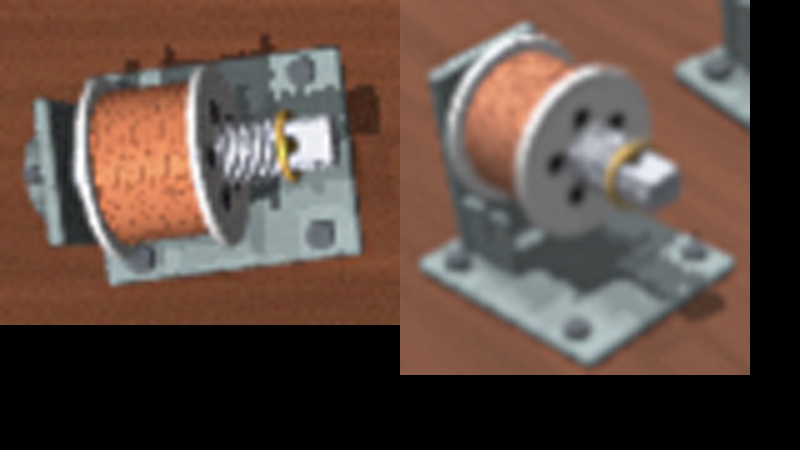

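View pics/m1b.png

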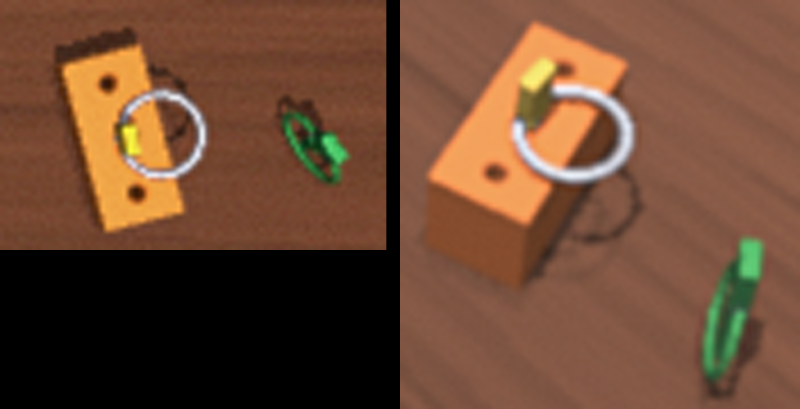

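```bash
cat > m.py <<'E'
from h import *
import sys
t=cap('top');s=cap('side')
np.savez('cams.npz',t=t,s=s)
print('base',proj(t,[0,0,0]))
def msk(c,lo,hi,box):
    h=cv2.cvtColor(c['color'],cv2.COLOR_RGB2HSV);m=cv2.inRange(h,lo,hi);k=np.zeros_like(m);x0,y0,x1,y1=box;k[y0:y1,x0:x1]=m[y0:y1,x0:x1];return k
# block
m=msk(t,(8,150,120),(19,255,255),(295,190,345,250));cn=max(cv2.findContours(m,0,2)[0],key=cv2.contourArea)
r=cv2.minAreaRect(cn);print('block rect',r);bp=cv2.boxPoints(r)
P=[onz(t,*p,.048)[:2] for p in bp];print(np.round(P,4),'ctr',np.mean(P,0),[np.linalg.norm(P[i]-P[i-1]) for i in range(4)])
# yellow
for c,n,b in((t,'top',(295,190,345,250)),(s,'side',(262,235,330,300))):
    m=msk(c,(22,120,120),(35,255,255),b);ys,xs=np.nonzero(m);print(n,'yellow',xs.mean(),ys.mean(),xs.min(),xs.max(),ys.min(),ys.max(),len(xs))
    m=msk(c,(0,0,130),(180,60,255),b);ys,xs=np.nonzero(m);print(n,'grey',xs.min(),xs.max(),ys.min(),ys.max())
m=msk(t,(22,120,60),(35,255,255),(150,170,190,210));print(np.argwhere(m)[:,::-1].tolist())
E
python3 m.py
```

```text
base [217.11981059 405.77556418]
block rect ((316.8692932128906, 220.1348876953125), (39.35796356201172, 19.26028060913086), 75.0685806274414)
[[ 0.5256 -0.21  ]
 [ 0.5386 -0.2562]
 [ 0.4444 -0.2823]
 [ 0.4313 -0.2362]] ctr [ 0.48496328 -0.24619869] [np.float64(0.09785176124578454), np.float64(0.04804490310619416), np.float64(0.09779687035242764), np.float64(0.047870048876008126)]
top yellow 318.1363636363636 220.36363636363637 317 320 217 223 22
top grey 317 334 210 228
side yellow 291.22222222222223 252.95555555555555 288 295 248 262 45
side grey 287 313 254 274
[[165, 188], [166, 188], [165, 189], [166, 189], [167, 189], [166, 190], [167, 190], [166, 191], [166, 192]]
```

```bash
cat > m2.py <<'E'
from h import *
d=np.load('cams.npz',allow_pickle=True);t=d['t'].item();s=d['s'].item()
print('tri yellow',tri(t,(318.1,220.4),s,(291.2,253.0)))
print('yellow top@.078',onz(t,318.1,220.4,.078),'side@.068',onz(s,291.2,253,.068))
# block top face: brightness split
h=cv2.cvtColor(t['color'],cv2.COLOR_RGB2HSV)
for y in range(198,244,4): print(y,[(x,*h[y,x]) for x in range(300,332) if 5<=h[y,x,0]<=20 and h[y,x,1]>140][:1],[ (x,int(h[y,x,2])) for x in range(300,334) if 5<=h[y,x,0]<=20 and h[y,x,1]>140][:4])
def sc(im,b,k,o):
    x0,y0,x1,y1=b;cv2.imwrite('pics/'+o,cv2.resize(im[y0:y1,x0:x1,::-1],None,fx=k,fy=k,interpolation=cv2.INTER_NEAREST))
sc(t['color'],(298,192,340,246),11,'e.png')
sc(t['color'],(110,160,190,220),10,'f.png')
E
python3 m2.py
```

```text
tri yellow (array([ 0.48543878, -0.24654463,  0.07142147]), np.float64(0.0010262129849224486))
yellow top@.078 [ 0.48532796 -0.2452812   0.078     ] side@.068 [ 0.48806582 -0.24519141  0.068     ]
198 [(300, np.uint8(9), np.uint8(149), np.uint8(120))] [(300, 120), (301, 118), (302, 118), (303, 116)]
202 [(300, np.uint8(11), np.uint8(162), np.uint8(126))] [(300, 126), (301, 122), (302, 79), (303, 69)]
206 [(300, np.uint8(10), np.uint8(152), np.uint8(119))] [(300, 119), (301, 102), (302, 92), (303, 110)]
210 [(300, np.uint8(8), np.uint8(155), np.uint8(117))] [(300, 117), (301, 118), (302, 97), (303, 88)]
214 [(300, np.uint8(10), np.uint8(147), np.uint8(104))] [(300, 104), (301, 104), (302, 106), (303, 93)]
218 [(300, np.uint8(8), np.uint8(150), np.uint8(117))] [(300, 117), (301, 118), (302, 116), (303, 117)]
222 [(300, np.uint8(9), np.uint8(151), np.uint8(123))] [(300, 123), (301, 124), (302, 125), (303, 123)]
226 [(300, np.uint8(9), np.uint8(150), np.uint8(119))] [(300, 119), (301, 118), (302, 118), (303, 118)]
230 [(300, np.uint8(10), np.uint8(143), np.uint8(121))] [(300, 121), (301, 118), (302, 119), (303, 115)]
234 [(300, np.uint8(11), np.uint8(155), np.uint8(112))] [(300, 112), (301, 114), (302, 113), (303, 111)]
238 [(300, np.uint8(9), np.uint8(156), np.uint8(118))] [(300, 118), (301, 120), (302, 121), (303, 119)]
242 [(300, np.uint8(11), np.uint8(148), np.uint8(110))] [(300, 110), (301, 111), (302, 109), (303, 114)]
```

View pics/e.png

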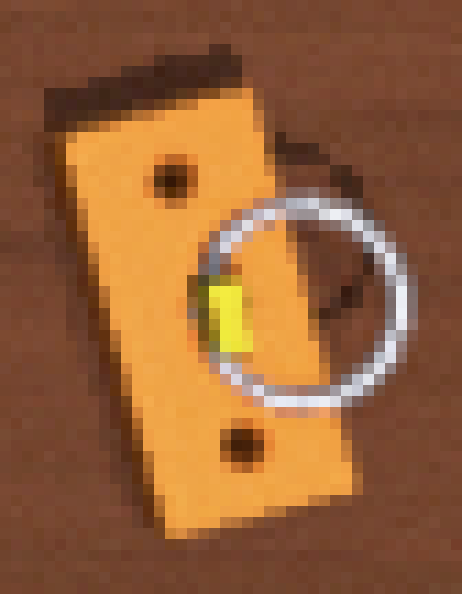

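View pics/f.png

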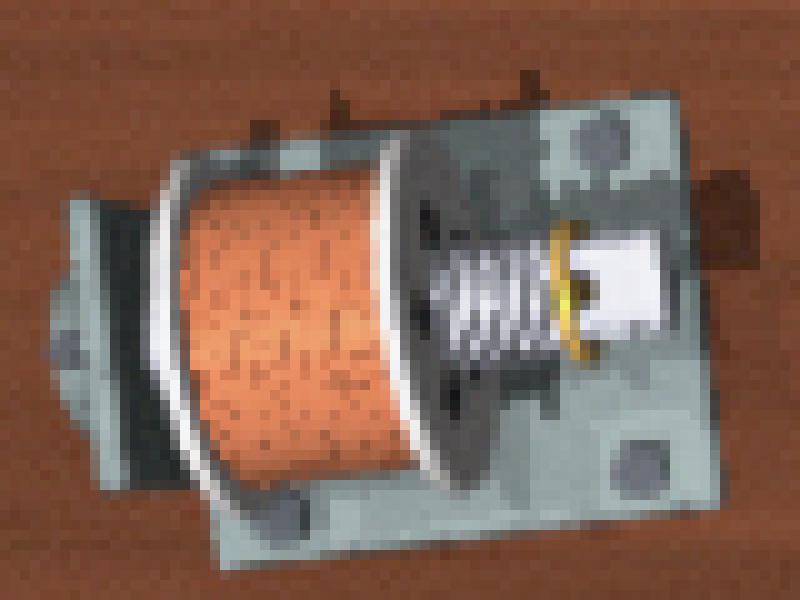

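```bash
cat > m3.py <<'E'
from h import *
d=np.load('cams.npz',allow_pickle=True);t=d['t'].item();s=d['s'].item()
e=lambda x,y,z:onz(t,298+x/11-.5,192+y/11-.5,z)[:2]
f=lambda x,y,z:onz(t,110+x/10-.5,160+y/10-.5,z)[:2]
B=[e(*p,.048) for p in((65,132),(255,88),(360,492),(170,538))];print('blk',np.round(B,4),np.mean(B,0),[np.linalg.norm(B[i]-B[i-1]) for i in range(4)])
ang=lambda v:np.degrees(np.arctan2(v[1],v[0]))
print('block x dir',ang(B[1]-B[0]),ang(B[2]-B[3]),'y dir',ang(B[0]-B[3]),ang(B[1]-B[2]))
print('holes mid',e(210,312,.048))
print('head top',e(230,317,.078));print('loop centre/far',e(308,300,.054),e(402,285,.054),e(402,300,.054))
print('hole',f(581,290,.094),'vis right edge',f(600,290,.094),'end edge',f(663,228,.094),f(667,332,.094),'flat mid',f(665,281,.094))
C=[f(*p,.008) for p in((678,92),(722,508),(222,570))];print('plate',np.round(C,4),ang(C[0]-C[1]),ang(C[1]-C[2]),np.linalg.norm(C[0]-C[1]),'end mid',(C[0]+C[1])/2)
E
python3 m3.py
```

```text
blk [[ 0.5258 -0.2123]
 [ 0.5365 -0.2552]
 [ 0.4454 -0.2798]
 [ 0.4343 -0.237 ]] [ 0.48551791 -0.24606878] [np.float64(0.09479228849518391), np.float64(0.0442178198993407), np.float64(0.09429760690040341), np.float64(0.04416811468074129)]
block x dir -76.10134216537264 -75.46090935687377 y dir 15.118460934358769 15.092976173541109
holes mid [ 0.48554301 -0.24553137]
head top [ 0.48553716 -0.24602443]
loop centre/far [ 0.48879039 -0.26673102] [ 0.49249153 -0.2877911 ] [ 0.48911946 -0.2878198 ]
hole [0.55678212 0.11818708] vis right edge [0.55684638 0.11360114] end edge [0.57196993 0.09872138] [0.54698099 0.09721977] flat mid [0.55922961 0.09796516]
plate [[0.6125 0.1149]
 [0.5036 0.101 ]
 [0.4854 0.2321]] 7.26585644004794 -82.09615798202324 0.1096989628073074 end mid [0.55805451 0.10794291]
```

```bash
cat > g.py <<'E'
from h import *
from scipy.spatial.transform import Rotation as R
def goal(p,yawy,tilt=None):
    """print shift(cm, tool axes) and turn(deg) to reach TCP p with tool y at yawy deg, pointing down"""
    st=bot.read_state();R0=R.from_rotvec(st['tcp_rot']);a=np.radians(yawy)
    y=np.array([np.cos(a),np.sin(a),0]);z=np.array([0,0,-1.]);x=np.cross(y,z)
    R1=R.from_matrix(np.array([x,y,z]).T)
    dp=R0.inv().apply(np.array(p)-st['tool_pos'])*100;dr=(R0.inv()*R1).as_rotvec(degrees=True)
    print('t',st['time'],'shift',np.round(dp,2),'turn',np.round(dr,2));return dp,dr
def stt():
    st=bot.read_state();m=R.from_rotvec(st['tcp_rot']).as_matrix()
    print('t%.2f'%st['time'],'p',np.round(st['tool_pos'],4),'yaw %.2f'%np.degrees(np.arctan2(m[1,1],m[0,1])),'z',np.round(m[:,2],3),'F',np.round(st['wrist_force'],2),'T',np.round(st['torque'],2),'w',round(float(st['width']),3))
E
python3 -c "
from g import *
goal([.4855,-.246,.2],10)"
```

```text
t 0.2 shift [-54.26 -71.76   3.14] turn [-8.000e-02  4.000e-02  5.767e+01]
```

{"api": "servo_tool", "payload": {"plan": [[[-54.3,-71.8,3.1,0,0,57.7],[-54.3,-71.8,3.1,0,0,57.7],[-54.3,-71.8,3.1,0,0,57.7],[-54.3,-71.8,3.1,0,0,57.7],[-54.3,-71.8,3.1,0,0,57.7],[-54.3,-71.8,3.1,0,0,57.7],[-54.3,-71.8,3.1,0,0,57.7],[-54.3,-71.8,3.1,0,0,57.7],[-54.3,-71.8,3.1,0,0,57.7],[-54.3,-71.8,3.1,0,0,57.7],[-54.3,-71.8,3.1,0,0,57.7],[-54.3,-71.8,3.1,0,0,57.7],[-54.3,-71.8,3.1,0,0,57.7],[-54.3,-71.8,3.1,0,0,57.7],[-54.3,-71.8,3.1,0,0,57.7],[-54.3,-71.8,3.1,0,0,57.7],[-54.3,-71.8,3.1,0,0,57.7],[-54.3,-71.8,3.1,0,0,57.7],[-54.3,-71.8,3.1,0,0,57.7],[-54.3,-71.8,3.1,0,0,57.7]]], "claw": 8.5}}

```text
time: 1.87
tool_pos: [0.4684, -0.1833, 0.2027]
tcp_rot: [2.02, 2.405, -0.002]
wrist_force: [0.4, 0.4, 0.7]
width: 0.994
```

```bash
python3 -c "
from g import *
stt();goal([.4855,-.246,.10],10)"
```

```text
t1.87 p [ 0.4684 -0.1833  0.2027] yaw 9.93 z [-0.    -0.001 -1.   ] F [0.4  0.38 0.67] T [-0.02 -0.05  0.03] w 0.994
t 1.8667 shift [-6.46  0.61 10.28] turn [-0.02  0.07 -0.07]
```

{"api": "servo_tool", "payload": {"plan": [[[-6.5,0.6,3,0,0,0],[-6.5,0.6,8,0,0,0],[-6.5,0.6,10.3,0,0,0],[-6.5,0.6,10.3,0,0,0],[-6.5,0.6,10.3,0,0,0],[-6.5,0.6,10.3,0,0,0],[-6.5,0.6,10.3,0,0,0]]], "claw": 4}}

```text
time: 2.45
tool_pos: [0.4869, -0.2464, 0.1021]
tcp_rot: [2.017, 2.403, -0.001]
wrist_force: [0.9, 0.4, 0.4]
width: 0.465
```

```bash
python3 -c "
from g import *
from z import zoom
stt();goal([.4855,-.246,.058],10)
cap('top','t2.png');cap('side','s2.png')
import numpy as np
zoom('t2.png',280,180,360,260,5,'a.png');zoom('s2.png',240,180,320,290,5,'b.png')
a=cv2.imread('pics/a.png');b=cv2.imread('pics/b.png');o=np.zeros((550,800,3),np.uint8);o[:400,:400]=a;o[:550,400:]=b;cv2.imwrite('pics/g2.png',o)"
```

```text
t2.45 p [ 0.4869 -0.2464  0.1021] yaw 9.98 z [ 0.003 -0.003 -1.   ] F [0.89 0.41 0.36] T [ 0.03  0.02 -0.02] w 0.465
t 2.45 shift [ 0.08 -0.14  4.41] turn [ 0.13  0.19 -0.02]
```

View pics/g2.png

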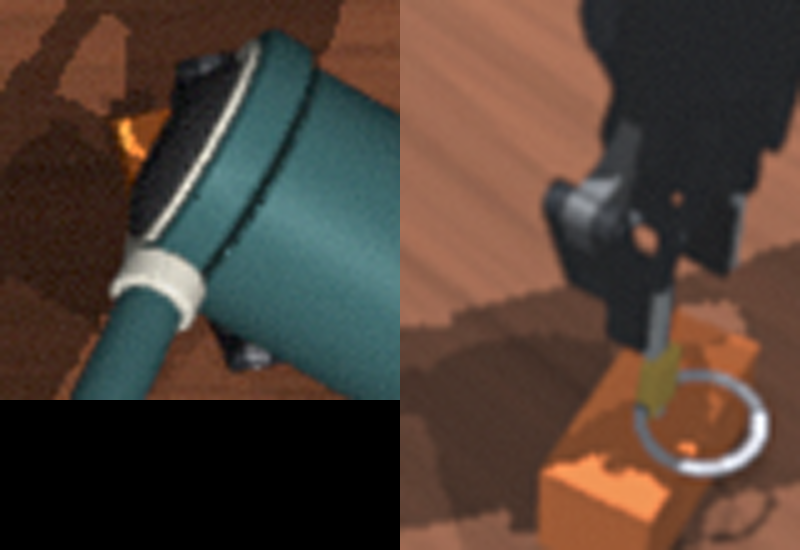

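```bash
python3 -c "
from g import *
s=np.load('cams.npz',allow_pickle=True)['s'].item()
for P in ([.4869,-.2464,.1021],[.4855,-.246,.078],[.4855,-.246,.048]):
  q=proj(s,P);print(q,((q-[240,180]+.5)*5)+[400,0])"
```

```text
[292.64285583 241.44305251] [665.71427914 309.71526256]
[290.97695013 250.49882121] [657.38475064 354.99410606]
[289.83367001 260.78729941] [651.66835003 406.43649705]
```

{"api": "servo_tool", "payload": {"plan": [[[0.08,-0.14,1.5,0,0,0],[0.08,-0.14,3,0,0,0],[0.08,-0.14,4,0,0,0],[0.08,-0.14,4.35,0,0,0],[0.08,-0.14,4.35,0,0,0],[0.08,-0.14,4.35,0,0,0],[0.08,-0.14,4.35,0,0,0]]], "claw": 4}}

```text
time: 3.13
tool_pos: [0.4868, -0.2465, 0.0602]
tcp_rot: [2.015, 2.401, 0.0]
wrist_force: [-0.0, -0.3, -0.3]
width: 0.468
```

{"api": "servo_tool", "payload": {"plan": [[[0,0,0,0,0,0],[0,0,0,0,0,0],[0,0,0,0,0,0],[0,0,0,0,0,0],[0,0,0,0,0,0],[0,0,0,0,0,0]]], "claw": 1.2, "grip_force": 60}}

```text
time: 3.63
tool_pos: [0.487, -0.2469, 0.0612]
tcp_rot: [2.014, 2.401, -0.0]
wrist_force: [-3.5, -0.4, 5.5]
width: 0.18
```

```bash
python3 -c "
from g import *
stt();goal([.4855,-.246,.150],10)"
```

```text
t3.63 p [ 0.487  -0.2469  0.0612] yaw 10.01 z [ 0.006 -0.005 -1.   ] F [-3.54 -0.38  5.46] T [-0.04  0.47 -0.02] w 0.18
t 3.6333 shift [ 0.06 -0.09 -8.88] turn [0.29 0.35 0.01]
```

{"api": "servo_tool", "payload": {"plan": [[[0,0,-0.5,0,0,0],[0,0,-1.5,0,0,0],[0,0,-3.5,0,0,0],[0,0,-5.5,0,0,0],[0,0,-7.5,0,0,0],[0,0,-9.5,0,0,0],[0,0,-11,0,0,0],[0,0,-11,0,0,0],[0,0,-11,0,0,0]]]}}

```text
time: 4.38
tool_pos: [0.4872, -0.2467, 0.1726]
tcp_rot: [2.012, 2.398, 0.001]
wrist_force: [-0.7, -0.8, -1.2]
width: 0.176
```

```bash
python3 -c "
from g import *
from z import zoom
stt();cap('side','s3.png')
zoom('s3.png',220,130,340,250,5,'b.png')"
```

```text
t4.38 p [ 0.4872 -0.2467  0.1726] yaw 10.01 z [ 0.009 -0.007 -1.   ] F [-0.73 -0.84 -1.25] T [-0.02  0.01  0.03] w 0.176
```

View pics/b.png

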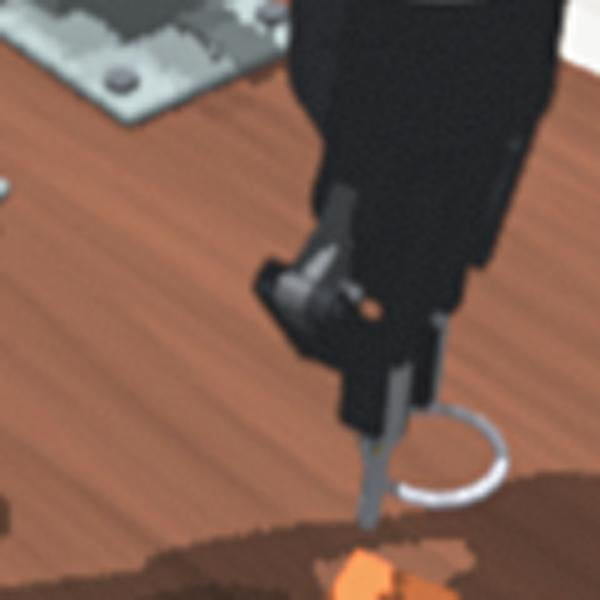

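```bash
python3 -c "
from g import *
s=np.load('cams.npz',allow_pickle=True)['s'].item();t=np.load('cams.npz',allow_pickle=True)['t'].item()
for z in(.1194,.1594,.1654): print(proj(s,[.4872,-.2467,z]))
print('loop far',proj(s,[.4872+.042*np.cos(np.radians(-80)),-.2467-.042*.985,.1654]))
h=[.5567,.118,.094]; print('hole side',proj(s,h),'top',proj(t,h))
goal([.5567,.106,.175],7.4)
"
```

```text
[293.62418987 234.85920786]
[295.44340086 218.5999375 ]
[295.72946435 216.02911735]
loop far [318.12269709 227.01465337]
hole side [200.98804201 147.2916067 ] top [167.67672407 188.53523016]
t 4.4333 shift [33.46 13.06 -0.53] turn [0.32 0.35 2.61]
```

{"api": "servo_tool", "payload": {"plan": [[[33.3,13.1,-0.5,0.3,0.35,-2.6],[33.3,13.1,-0.5,0.3,0.35,2.6],[33.3,13.1,-0.5,0.3,0.35,2.6],[33.3,13.1,-0.5,0.3,0.35,2.6],[33.3,13.1,-0.5,0.3,0.35,2.6],[33.3,13.1,-0.5,0.3,0.35,2.6],[33.3,13.1,-0.5,0.3,0.35,2.6],[33.3,13.1,-0.5,0.3,0.35,2.6],[33.3,13.1,-0.5,0.3,0.35,2.6],[33.3,13.1,-0.5,0.3,0.35,2.6],[33.3,13.1,-0.5,0.3,0.35,2.6],[33.3,13.1,-0.5,0.3,0.35,2.6],[33.3,13.1,-0.5,0.3,0.35,2.6],[33.3,13.1,-0.5,0.3,0.35,2.6],[33.3,13.1,-0.5,0.3,0.35,2.6]]]}}

```text
time: 5.68
tool_pos: [0.5571, 0.1032, 0.1746]
tcp_rot: [-2.076, -2.358, 0.0]
wrist_force: [-0.2, 0.3, 0.2]
width: 0.174
```

```bash
python3 -c "
from g import *
from z import zoom
stt();s=cap('side','s4.png');t=cap('top','t4.png');p=bot.read_state()['tool_pos']
print('tip pred',proj(s,p-[0,0,.0532]),goal([.558,.1081,.155],7.4))
zoom('s4.png',150,80,260,190,5,'b.png');zoom('t4.png',110,150,210,220,5,'a.png')"
```

```text
t5.68 p [0.5571 0.1032 0.1746] yaw 7.30 z [-0. -0. -1.] F [-0.17  0.29  0.23] T [-0.04  0.02 -0.02] w 0.174
t 5.7833 shift [0.44 0.12 1.98] turn [ 0.02  0.   -0.08]
tip pred [203.68394059 139.94022189] (array([0.44182385, 0.12438781, 1.97805473]), array([ 0.01755541,  0.00056373, -0.0773562 ]))
```

View pics/b.png

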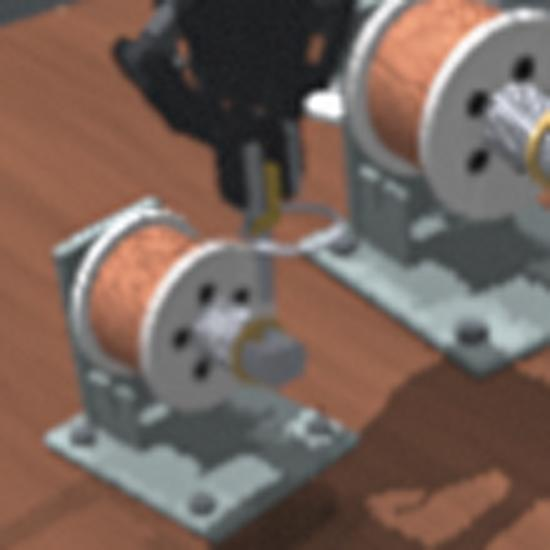

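View pics/a.png

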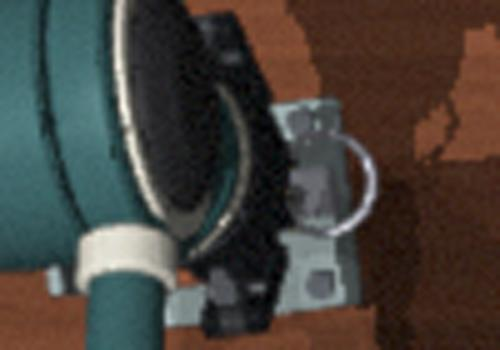

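```bash
python3 -c "
from z import zoom
zoom('s4.png',190,105,225,160,10,'b.png');zoom('s3.png',275,195,330,245,10,'c.png')
import cv2,numpy as np
b=cv2.imread('pics/b.png');c=cv2.imread('pics/c.png');o=np.zeros((560,800,3),np.uint8);o[:b.shape[0],:350]=b;o[:500,360:]=c[:,:440];cv2.imwrite('pics/g4.png',o)"
```

```text
(no output)
```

View pics/g4.png

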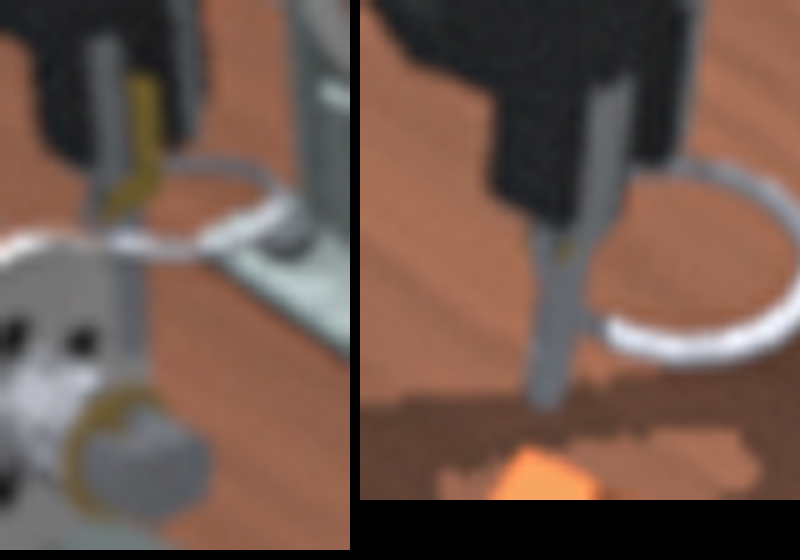

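```bash
python3 -c "
from g import *
from z import zoom
s=np.load('cams.npz',allow_pickle=True)['s'].item();t=np.load('cams.npz',allow_pickle=True)['t'].item()
zoom('side1.png',185,135,220,165,14,'b.png');zoom('top1.png',155,175,182,205,11,'c.png')
u=np.array([.129,-.992,0]);v=np.array([.992,.129,0]);h=np.array([.5567,.118,.094])
b=cv2.imread('pics/b.png');c=cv2.imread('pics/c.png')
for P,col in[(h+4.6e-3*u,(0,0,255)),(h-4.6e-3*u,(0,0,255)),(h+4.6e-3*v,(0,0,255)),(h-4.6e-3*v,(0,0,255)),(h+.02*u+.0095*v,(255,0,0)),(h+.02*u-.0095*v,(255,0,0))]:
  q=(proj(s,P)-[185,135]+.5)*14;cv2.circle(b,tuple(int(x) for x in q),3,col,-1)
  q=(proj(t,P)-[155,175]+.5)*11;cv2.circle(c,tuple(int(x) for x in q),3,col,-1)
o=np.zeros((430,800,3),np.uint8);o[:420,:490]=b;o[:330,495:792]=c;cv2.imwrite('pics/g5.png',o)"
```

```text
(no output)
```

View pics/g5.png

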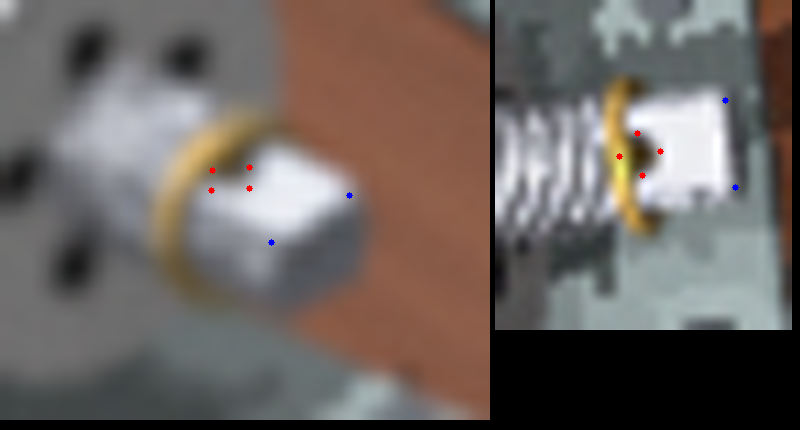

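```bash
python3 -c "
from g import *
from z import zoom
s=cap('side','s5.png');p=bot.read_state()['tool_pos']
zoom('s5.png',185,105,235,160,11,'b.png')
b=cv2.imread('pics/b.png')
b=cv2.convertScaleAbs(b,alpha=1.5)
v=np.array([.992,.129,0]);u=np.array([.129,-.992,0])
for k in range(0,41,10):
  q=(proj(s,p-[0,0,.0132+k/1e3])-[185,105]+.5)*11;cv2.circle(b,tuple(int(x) for x in q),2,(0,0,255),-1)
for w in(-.022,.022,0):
  q=(proj(s,p-[0,0,.0072]+u*(.042-abs(w))+w*v)-[185,105]+.5)*11;cv2.circle(b,tuple(int(x) for x in q),2,(255,0,0),-1)
cv2.imwrite('pics/g6.png',b)"
```

```text
(no output)
```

View pics/g6.png

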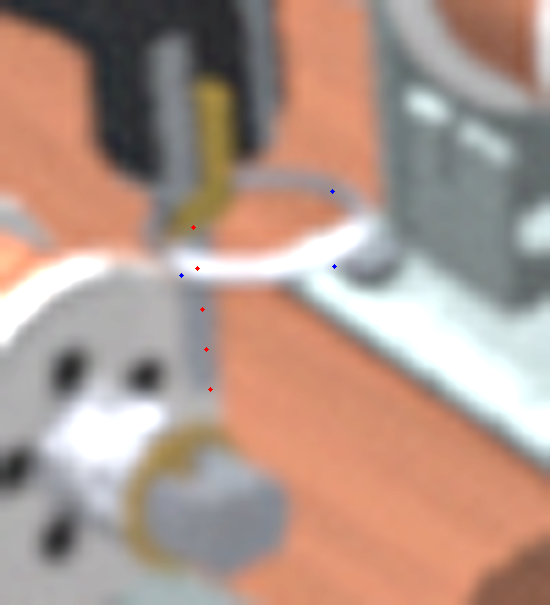

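{"api": "servo_tool", "payload": {"plan": [[[0.44,0.12,1,0,0,0],[0.44,0.12,2,0,0,0],[0.44,0.12,2.3,0,0,0],[0.44,0.12,2.3,0,0,0],[0.44,0.12,2.3,0,0,0]]]}}

```text
time: 6.25
tool_pos: [0.5574, 0.1083, 0.1509]
tcp_rot: [-2.074, -2.359, 0.002]
wrist_force: [0.2, 0.2, 0.5]
width: 0.174
```

```bash
python3 -c "
from g import *
stt();s=cap('side','s6.png');p=bot.read_state()['tool_pos']
goal([.558,.1081,.147],7.4)
from z import zoom
zoom('s6.png',185,110,235,165,11,'b.png')"
```

```text
t6.25 p [0.5574 0.1083 0.1509] yaw 7.35 z [-0.001 -0.    -1.   ] F [0.22 0.25 0.46] T [-0.07 -0.01  0.02] w 0.174
t 6.3 shift [-0.02  0.01  0.45] turn [-0.01  0.   -0.05]
```

View pics/b.png

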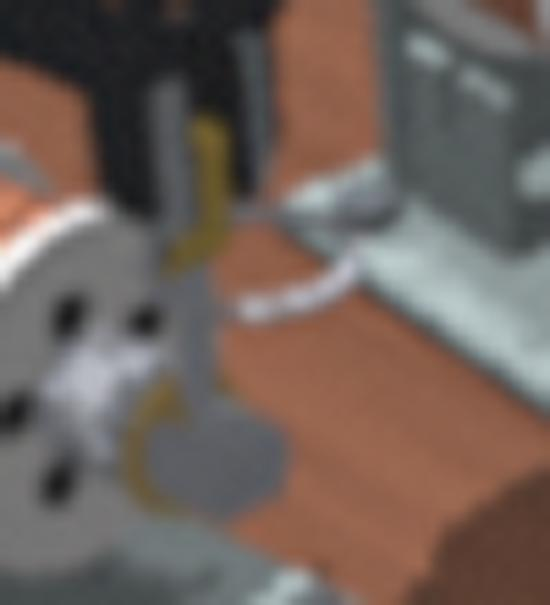

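{"api": "servo_tool", "payload": {"plan": [[[0,0,0.2,0,0,0],[0,0,0.3,0,0,0],[0,0,0.3,0,0,0]]]}}

```text
time: 6.55
tool_pos: [0.5579, 0.1083, 0.1484]
tcp_rot: [-2.074, -2.359, 0.0]
wrist_force: [-1.2, -0.6, -0.5]
width: 0.177
```

{"api": "servo_tool", "payload": {"plan": [[[0,0,0.1,0,0,0],[0,0,0.15,0,0,0],[0,0,0.15,0,0,0]]]}}

```text
time: 6.8
tool_pos: [0.558, 0.1083, 0.1472]
tcp_rot: [2.074, 2.359, 0.0]
wrist_force: [0.1, 0.1, -0.2]
width: 0.173
```

{"api": "servo_tool", "payload": {"plan": [[[0,0,0.1,0,0,0],[0,0,0.1,0,0,0],[0,0,0.1,0,0,0]]]}}

```text
time: 7.05
tool_pos: [0.5583, 0.1084, 0.147]
tcp_rot: [2.074, 2.359, 0.001]
wrist_force: [-1.6, -0.6, 5.5]
width: 0.175
```

{"api": "servo_tool", "payload": {"plan": [[[0,0,0.1,0,0,0],[0,0,0.1,0,0,0],[0,0,0.1,0,0,0]]]}}

```text
time: 7.3
tool_pos: [0.5585, 0.1084, 0.147]
tcp_rot: [2.074, 2.359, 0.002]
wrist_force: [-2.2, -0.9, 6.8]
width: 0.177
```

{"api": "servo_tool", "payload": {"plan": [[[0.1,-0.05,-0.02,0,0,0],[0.3,-0.05,0.02,0,0,0],[0.45,-0.05,0.03,0,0,0],[0.6,-0.05,0.04,0,0,0],[0.6,-0.05,0.04,0,0,0]]]}}

```text
time: 7.72
tool_pos: [0.5578, 0.1143, 0.1469]
tcp_rot: [2.073, 2.358, 0.002]
wrist_force: [0.6, -2.1, 3.7]
width: 0.177
```

```bash
cat >> g.py <<'E'
def rel(hole=(.5567,.118),flat=.147):
    p=bot.read_state()['tool_pos'];d=p[:2]-np.array(hole);print('u %.2f v %.2f z %.2f mm'%(1e3*(d@[.129,-.992]),1e3*(d@[.992,.129]),1e3*(p[2]-flat)))
E
python3 -c "
from g import *
stt();rel()"
```

```text
t7.72 p [0.5578 0.1143 0.1469] yaw 7.37 z [ 0.003 -0.    -1.   ] F [ 0.64 -2.09  3.69] T [-0.57 -0.05  0.07] w 0.177
u 3.84 v 0.58 z -0.09 mm
```

{"api": "servo_tool", "payload": {"plan": [[[0.1,-0.05,0.04,0,0,0],[0.15,-0.05,0.05,0,0,0],[0.15,-0.05,0.05,0,0,0]]]}}

```text
time: 7.97
tool_pos: [0.5575, 0.1155, 0.1468]
tcp_rot: [2.072, 2.357, 0.003]
wrist_force: [0.2, -3.5, 5.3]
width: 0.178
```

{"api": "servo_tool", "payload": {"plan": [[[0.1,-0.03,0.04,0,0,0],[0.12,-0.03,0.05,0,0,0],[0.12,-0.03,0.05,0,0,0]]]}}

```text
time: 8.22
tool_pos: [0.5569, 0.1169, 0.1457]
tcp_rot: [2.072, 2.358, 0.003]
wrist_force: [2.1, -0.9, 1.8]
width: 0.174
```

```bash
python3 -c "
from g import *
stt();rel()"
```

```text
t8.22 p [0.5569 0.1169 0.1457] yaw 7.36 z [ 0.003 -0.    -1.   ] F [ 2.09 -0.9   1.83] T [-0.32 -0.37  0.01] w 0.174
u 1.10 v 0.08 z -1.28 mm
```

{"api": "servo_tool", "payload": {"plan": [[[0.04,0.02,0.08,0,0,0],[0.07,0.03,0.15,0,0,0],[0.07,0.03,0.2,0,0,0],[0.07,0.03,0.2,0,0,0]]]}}

```text
time: 8.55
tool_pos: [0.557, 0.1176, 0.1432]
tcp_rot: [2.072, 2.358, 0.003]
wrist_force: [2.1, -2.4, -0.1]
width: 0.176
```

```bash
python3 -c "
from g import *
stt();rel()"
```

```text
t8.55 p [0.557  0.1176 0.1432] yaw 7.37 z [ 0.003 -0.    -1.   ] F [ 2.12 -2.41 -0.1 ] T [-0.44 -0.45 -0.03] w 0.176
u 0.40 v 0.28 z -3.76 mm
```

{"api": "servo_tool", "payload": {"plan": [[[0.03,0.04,0.1,0,0,0],[0.03,0.05,0.25,0,0,0],[0.03,0.05,0.4,0,0,0],[0.03,0.05,0.4,0,0,0]]]}}

```text
time: 8.88
tool_pos: [0.5573, 0.1179, 0.1386]
tcp_rot: [2.073, 2.358, 0.002]
wrist_force: [1.6, -2.9, -0.7]
width: 0.173
```

```bash
python3 -c "
from g import *
stt();rel()"
```

```text
t8.88 p [0.5573 0.1179 0.1386] yaw 7.37 z [ 0.003 -0.    -1.   ] F [ 1.61 -2.85 -0.73] T [-0.49 -0.39  0.02] w 0.173
u 0.18 v 0.54 z -8.36 mm
```

{"api": "servo_tool", "payload": {"plan": [[[0,0.03,0.2,0,0,0],[0,0.03,0.5,0,0,0],[0,0.03,0.8,0,0,0],[0,0.03,0.8,0,0,0]]]}}

```text
time: 9.22
tool_pos: [0.5572, 0.1178, 0.1297]
tcp_rot: [2.073, 2.358, 0.001]
wrist_force: [2.2, -1.8, -2.4]
width: 0.178
```

```bash
python3 -c "
from g import *
stt();rel()"
```

```text
t9.22 p [0.5572 0.1178 0.1297] yaw 7.37 z [ 0.002 -0.001 -1.   ] F [ 2.2  -1.84 -2.39] T [-0.59 -0.46  0.  ] w 0.178
u 0.24 v 0.50 z -17.31 mm
```

{"api": "servo_tool", "payload": {"plan": [[[0,0.03,0.2,0,0,0],[0,0.03,0.5,0,0,0],[0,0.03,0.8,0,0,0],[0,0.03,1.0,0,0,0],[0,0.03,1.0,0,0,0]]]}}

```text
time: 9.63
tool_pos: [0.5571, 0.1179, 0.1188]
tcp_rot: [2.074, 2.359, 0.0]
wrist_force: [1.8, -2.5, -2.9]
width: 0.178
```

```bash
python3 -c "
from g import *
stt();rel()"
```

```text
t9.63 p [0.5571 0.1179 0.1188] yaw 7.37 z [ 0.001 -0.001 -1.   ] F [ 1.82 -2.51 -2.85] T [-0.46 -0.34 -0.03] w 0.178
u 0.19 v 0.35 z -28.19 mm
```

{"api": "servo_tool", "payload": {"plan": [[[0,0.02,0.2,0,0,0],[0,0.02,0.5,0,0,0],[0,0.02,0.8,0,0,0],[0,0.02,1.0,0,0,0],[0,0.02,1.0,0,0,0]]]}}

```text
time: 10.05
tool_pos: [0.557, 0.1178, 0.1081]
tcp_rot: [2.074, 2.359, -0.001]
wrist_force: [1.6, -2.3, -2.1]
width: 0.177
```

{"api": "servo_tool", "payload": {"plan": [[[0,0.02,0.1,0,0,0],[0,0.02,0.15,0,0,0],[0,0.02,0.15,0,0,0]]]}}

```text
time: 10.3
tool_pos: [0.5572, 0.1179, 0.1072]
tcp_rot: [2.074, 2.359, -0.001]
wrist_force: [-1.2, -3.5, 5.0]
width: 0.177
```

```bash
python3 -c "
from g import *
stt();rel();cap('side','s7.png')
from z import zoom
zoom('s7.png',175,110,235,165,12,'b.png')"
```

```text
t10.30 p [0.5572 0.1179 0.1072] yaw 7.37 z [-0.    -0.001 -1.   ] F [-1.17 -3.46  4.99] T [-0.51  0.16 -0.03] w 0.177
u 0.18 v 0.48 z -39.77 mm
```

View pics/b.png

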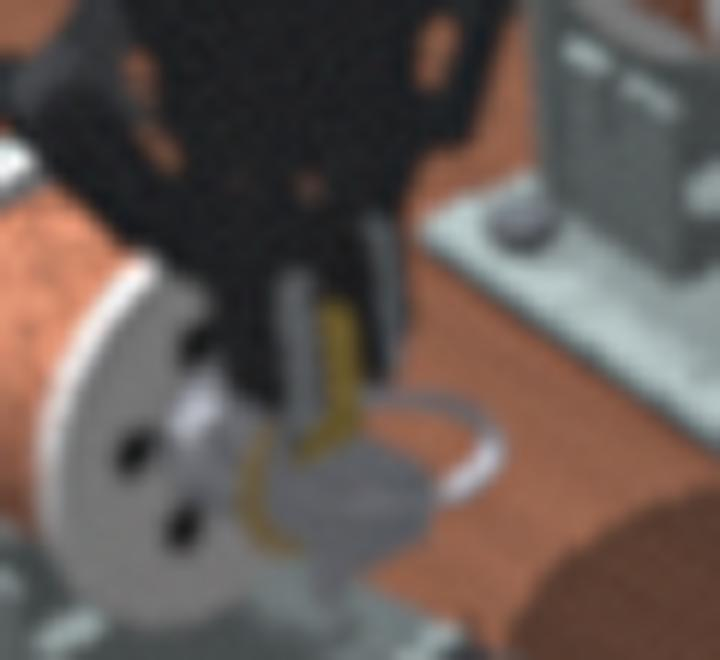

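{"api": "servo_tool", "payload": {"plan": [[[-0.03,0,0.1,0,0,0],[-0.03,0,0.15,0,0,0],[-0.03,0,0.15,0,0,0],[-0.03,0,0.15,0,0,0]]]}}

```text
time: 10.68
tool_pos: [0.5573, 0.1178, 0.1071]
tcp_rot: [2.074, 2.359, -0.0]
wrist_force: [-3.5, -2.5, 9.7]
width: 0.172
```

```bash
python3 -c "
from g import *
stt();rel()"
```

```text
t10.68 p [0.5573 0.1178 0.1071] yaw 7.36 z [ 0. -0. -1.] F [-3.45 -2.49  9.7 ] T [-0.45  0.63 -0.02] w 0.172
u 0.26 v 0.52 z -39.91 mm
```

{"api": "servo_tool", "payload": {"plan": [[[0,-0.03,-0.02,0,0,0],[0,-0.03,-0.02,0,0,0],[0,-0.03,-0.02,0,0,0]]]}}

```text
time: 10.93
tool_pos: [0.5571, 0.1178, 0.1074]
tcp_rot: [2.074, 2.359, 0.0]
wrist_force: [0.8, -2.3, 2.3]
width: 0.175
```

{"api": "servo_tool", "payload": {"plan": [[[0,0,0,0,0,0],[0,0,0,0,0,0],[0,0,0,0,0,0],[0,0,0,0,0,0],[0,0,0,0,0,0]]], "claw": 4}}

```text
time: 11.35
tool_pos: [0.5569, 0.118, 0.1071]
tcp_rot: [-2.074, -2.359, 0.0]
wrist_force: [-0.1, -0.4, -0.2]
width: 0.465
```

{"api": "servo_tool", "payload": {"plan": [[[0,0,-1,0,0,0],[0,0,-3,0,0,0],[0,0,-5,0,0,0],[0,0,-7,0,0,0],[0,0,-7,0,0,0],[-5,0,-7,0,0,0],[-9,0,-7,0,0,0],[-12,0,-7,0,0,0],[-12,0,-7,0,0,0],[-12,0,-7,0,0,0]]]}}

```text
time: 12.18
tool_pos: [0.5722, -0.0027, 0.1769]
tcp_rot: [-2.078, -2.355, 0.0]
wrist_force: [-0.0, 0.1, -0.1]
width: 0.472
```

```bash
python3 -c "
from g import *
stt();rel();cap('side','s8.png');cap('top','t8.png')
from z import zoom
zoom('s8.png',180,115,230,165,10,'b.png');zoom('t8.png',110,160,190,220,8,'a.png')"
```

```text
t12.18 p [ 0.5722 -0.0027  0.1769] yaw 7.15 z [-0.  0. -1.] F [-0.01  0.13 -0.15] T [-0.02 -0.04 -0.01] w 0.472
u 121.78 v -0.18 z 29.93 mm
```

View pics/b.png

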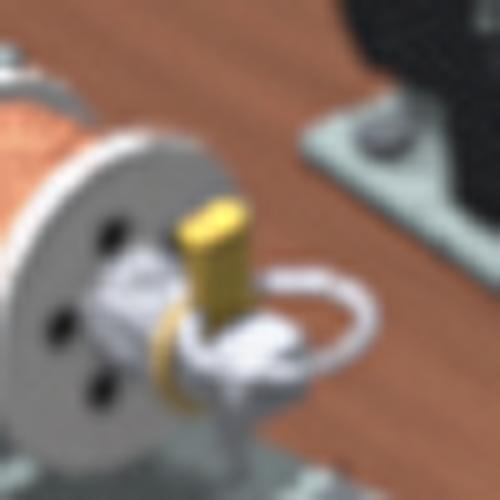

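View pics/a.png

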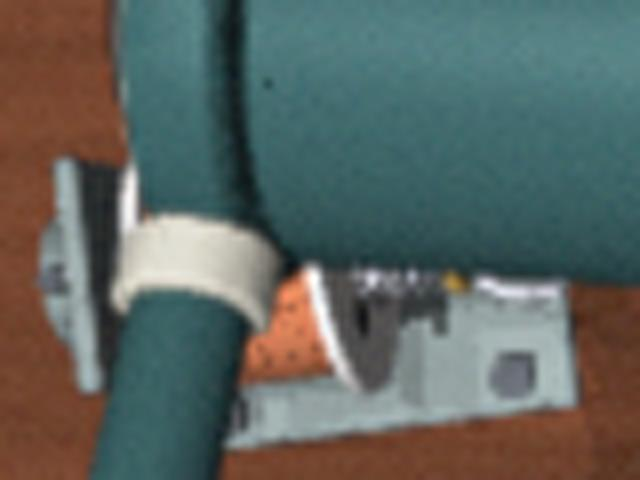

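```bash
python3 -c "
from g import *
s=np.load('cams.npz',allow_pickle=True)['s'].item()
u=np.array([.129,-.992,0]);h=np.array([.557,.1179,.094])
for P in(h,h+[0,0,.03],h-[0,0,.04],h+[0,0,.006]+.042*u): print((proj(s,P)-[180,115]+.5)*10)
goal([.5614,.0842,.125],7.4)"
```

```text
[216.10122472 327.61324168]
[204.04496861 223.32689171]
[231.50376789 459.7610253 ]
[335.96832117 367.54527692]
t 12.2833 shift [8.55 0.04 5.19] turn [-0.03 -0.05 -0.08]
```

{"api": "servo_tool", "payload": {"plan": [[[3,0,0,0,0,0],[6,0,0,0,0,0],[8.5,0,0,0,0,0],[8.5,0,1,0,0,0],[8.5,0,3,0,0,0],[8.5,0,5,0,0,0],[8.5,0,5.2,0,0,0],[8.5,0,5.2,0,0,0],[8.5,0,5.2,0,0,0]]], "claw": 0}}

```text
time: 13.03
tool_pos: [0.5611, 0.0841, 0.1251]
tcp_rot: [-2.073, -2.359, -0.0]
wrist_force: [-0.2, -0.9, -0.1]
width: 0.004
```

```bash
cat >> g.py <<'E'
H=(.557,.1179)
E
python3 -c "
from g import *
stt();rel(H,.094);cap('side','s9.png')
from z import zoom
zoom('s9.png',175,100,235,165,9,'b.png')"
```

```text
t13.03 p [0.5611 0.0841 0.1251] yaw 7.36 z [-0.001  0.001 -1.   ] F [-0.21 -0.93 -0.15] T [-0.   -0.02 -0.  ] w 0.004
u 34.10 v -0.26 z 31.15 mm
```

View pics/b.png

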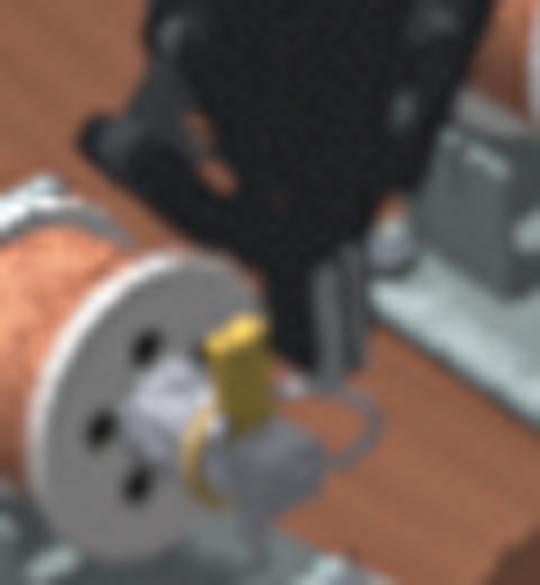

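{"api": "servo_tool", "payload": {"plan": [[[0,0,0.5,0,0,0],[0,0,1,0,0,0],[0,0,1.5,0,0,0],[0,0,1.9,0,0,0],[0,0,1.9,0,0,0]]]}}

```text
time: 13.5
tool_pos: [0.5609, 0.0838, 0.1056]
tcp_rot: [-2.074, -2.358, 0.001]
wrist_force: [-0.4, -0.2, -0.1]
width: -0.001
```

{"api": "servo_tool", "payload": {"plan": [[[0,0,0.3,0,0,0],[0,0,0.6,0,0,0],[0,0,0.9,0,0,0],[0,0,0.9,0,0,0]]]}}

```text
time: 13.83
tool_pos: [0.5609, 0.0836, 0.0963]
tcp_rot: [-2.074, -2.358, 0.001]
wrist_force: [0.3, -0.5, 0.9]
width: -0.003
```

```bash
python3 -c "
from g import *
stt();rel(H,.094);cap('side','s10.png')
from z import zoom
zoom('s10.png',175,100,235,165,9,'b.png')"
```

```text
t13.83 p [0.5609 0.0836 0.0963] yaw 7.33 z [-0.001  0.    -1.   ] F [ 0.3  -0.51  0.91] T [-0.22 -0.09  0.05] w -0.003
u 34.57 v -0.55 z 2.29 mm
```

View pics/b.png

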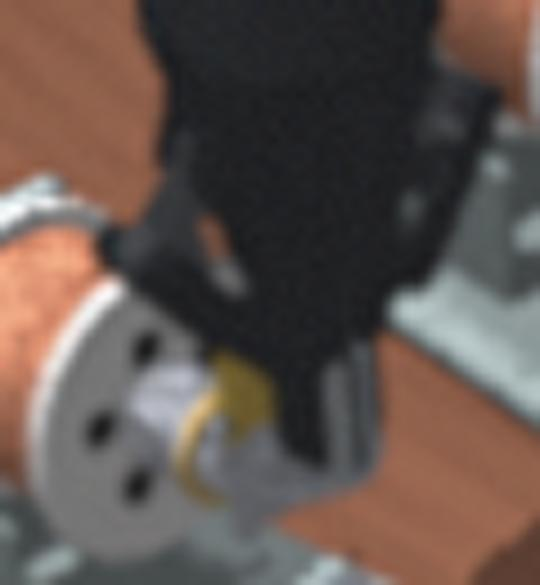

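{"api": "servo_tool", "payload": {"plan": [[[0,0,0.2,0,0,0],[0,0,0.5,0,0,0],[0,0,0.8,0,0,0],[0,0,0.9,0,0,0],[0,0,0.9,0,0,0]]]}}

```text
time: 14.3
tool_pos: [0.561, 0.084, 0.0874]
tcp_rot: [-2.074, -2.358, 0.0]
wrist_force: [0.1, 0.9, 2.0]
width: 0.001
```

```bash
python3 -c "
from g import *
stt();rel(H,.094);cap('side','s11.png')
from z import zoom
zoom('s11.png',175,100,235,165,9,'b.png')"
```

```text
t14.30 p [0.561  0.084  0.0874] yaw 7.34 z [-0.001  0.001 -1.   ] F [0.05 0.94 2.05] T [ 0.21 -0.02  0.03] w 0.001
u 34.19 v -0.39 z -6.60 mm
```

View pics/b.png

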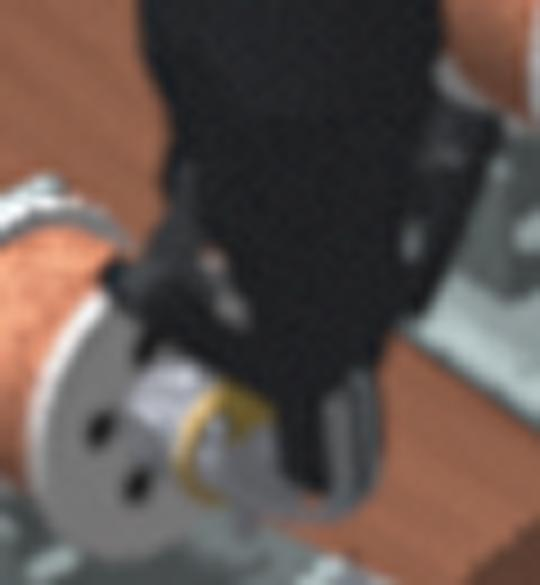

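{"api": "servo_tool", "payload": {"plan": [[[0,0,0.2,0,0,0],[0,0,0.5,0,0,0],[0,0,0.8,0,0,0],[0,0,0.9,0,0,0],[0,0,0.9,0,0,0]]]}}

```text
time: 14.77
tool_pos: [0.5606, 0.0836, 0.0777]
tcp_rot: [-2.073, -2.358, 0.002]
wrist_force: [0.1, 1.9, 2.6]
width: 0.002
```

```bash
python3 -c "
from g import *
stt();rel(H,.094)"
```

```text
t14.77 p [0.5606 0.0836 0.0777] yaw 7.35 z [-0.002  0.    -1.   ] F [0.08 1.93 2.64] T [0.24 0.01 0.05] w 0.002
u 34.48 v -0.89 z -16.28 mm
```

{"api": "servo_tool", "payload": {"plan": [[[0.05,0.05,0.2,0,0,0],[0.05,0.05,0.5,0,0,0],[0.05,0.05,0.8,0,0,0],[0.05,0.05,0.9,0,0,0],[0.05,0.05,0.9,0,0,0]]]}}

```text
time: 15.18
tool_pos: [0.5609, 0.0845, 0.0685]
tcp_rot: [-2.073, -2.358, 0.002]
wrist_force: [-0.1, 2.1, 2.4]
width: -0.0
```

```bash
python3 -c "
from g import *
stt();rel(H,.094);cap('side','s12.png')
from z import zoom
zoom('s12.png',175,100,235,165,9,'b.png')"
```

```text
t15.18 p [0.5609 0.0845 0.0685] yaw 7.36 z [-0.002  0.001 -1.   ] F [-0.14  2.07  2.4 ] T [ 0.31  0.03 -0.01] w -0.0
u 33.65 v -0.41 z -25.47 mm
```

View pics/b.png

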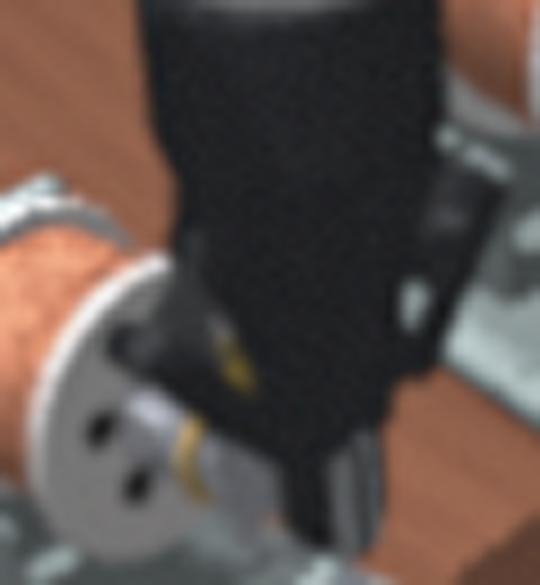

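{"api": "servo_tool", "payload": {"plan": [[[0.08,0.03,0.2,0,0,0],[0.08,0.03,0.4,0,0,0],[0.08,0.03,0.5,0,0,0],[0.08,0.03,0.5,0,0,0]]]}}

```text
time: 15.57
tool_pos: [0.5602, 0.0846, 0.0624]
tcp_rot: [-2.072, -2.358, 0.005]
wrist_force: [-0.6, 1.2, 0.1]
width: 0.001
```

```bash
python3 -c "
from g import *
stt();rel(H,.094);cap('side','s13.png')
from z import zoom
zoom('s13.png',175,100,235,165,9,'b.png')"
```

```text
t15.57 p [0.5602 0.0846 0.0624] yaw 7.37 z [-0.004 -0.001 -1.   ] F [-0.56  1.16  0.06] T [ 0.04  0.05 -0.02] w 0.001
u 33.48 v -1.17 z -31.65 mm
```

View pics/b.png

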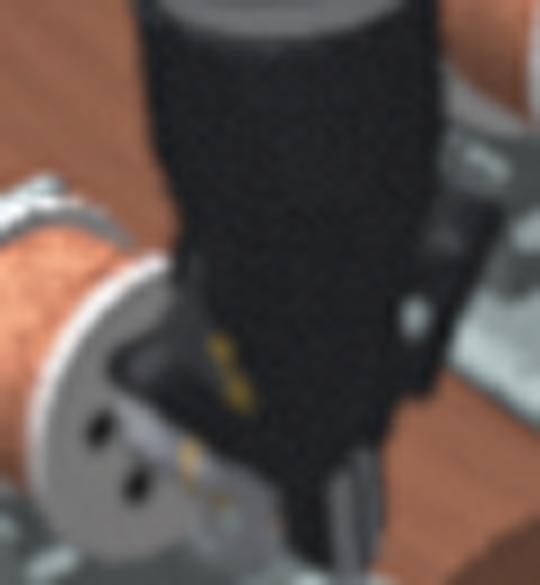

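{"api": "servo_tool", "payload": {"plan": [[[-0.5,0.1,0,0,0,0],[-1.5,0.1,0,0,0,0],[-2,0.1,-2,0,0,0],[-2,0.1,-5,0,0,0],[-2,0.1,-9,0,0,0],[-5,0.1,-11,0,0,0],[-9,0,-11,0,0,0],[-13,0,-11,0,0,0],[-17,0,-11,0,0,0],[-17,0,-11,0,0,0],[-17,0,-11,0,0,0]]]}}

```text
time: 16.53
tool_pos: [0.5826, -0.0869, 0.1728]
tcp_rot: [-2.078, -2.353, 0.005]
wrist_force: [-0.4, 0.8, -0.6]
width: -0.001
```

```bash
python3 -c "
from g import *
stt();rel(H,.094);cap('side','s14.png');cap('top','t14.png')
from z import zoom
zoom('s14.png',170,110,230,170,9,'b.png');zoom('t14.png',110,160,190,220,8,'a.png')"
```

```text
t16.53 p [ 0.5826 -0.0869  0.1728] yaw 7.12 z [-0.004 -0.001 -1.   ] F [-0.41  0.79 -0.56] T [ 0.02 -0.02  0.  ] w -0.001
u 206.44 v -1.00 z 78.81 mm
```

View pics/b.png

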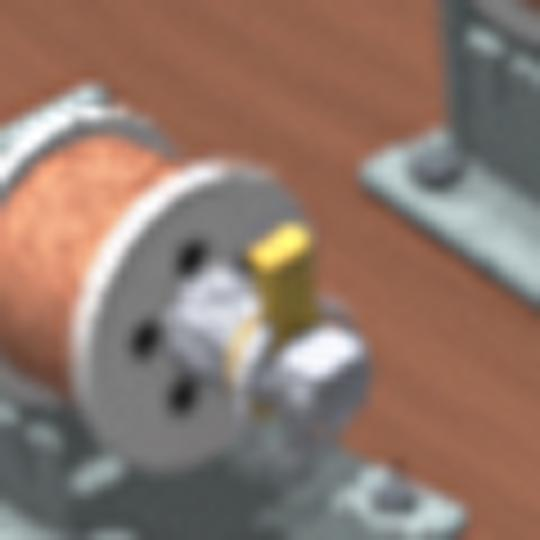

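View pics/a.png

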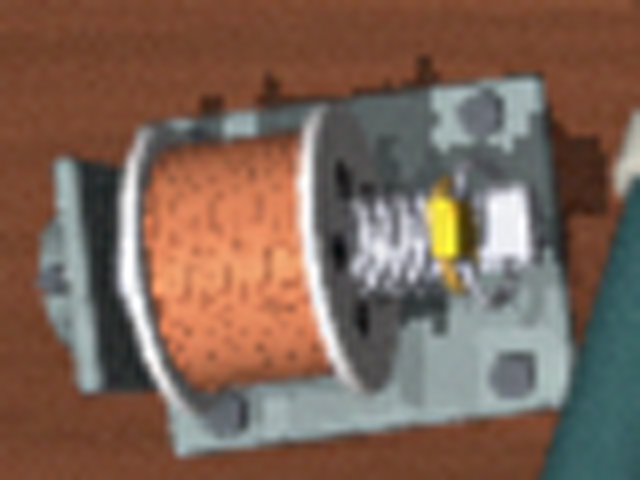

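```bash
python3 -c "
from g import *
u=np.array([.129,-.992,0]);v=np.array([.992,.129,0]);h=np.array([.557,.1179,.1])
s=cap('side','s15.png');t=cap('top','t15.png')
from z import zoom
zoom('s15.png',185,130,225,170,14,'b.png');zoom('t15.png',150,170,185,205,14,'c.png')
zoom('s15.png',185,130,225,170,14,'b.png')
b=cv2.imread('pics/b.png');c=cv2.imread('pics/c.png')
for th,col in((0,(0,0,255)),(.35,(255,0,0))):
  d=np.array([0,0,-np.cos(th)])+u*np.sin(th)
  for P in(h+d*.042,h+d*.021+v*.022,h+d*.021-v*.022):
    q=(proj(s,P)-[185,130]+.5)*14;cv2.circle(b,tuple(int(x) for x in q),3,col,-1)
    q=(proj(t,P)-[150,170]+.5)*14;cv2.circle(c,tuple(int(x) for x in q),3,col,-1)
o=np.zeros((560,1060,3),np.uint8);o[:,:560]=b;o[:490,570:]=c;cv2.imwrite('pics/g9.png',cv2.resize(o,(800,423)))
cv2.imwrite('pics/full.png',np.hstack([s['color'],t['color']])[:,:,::-1][:, :]) if 0 else cv2.imwrite('pics/full.png',cv2.resize(np.hstack([s['color'],t['color']])[:,:,::-1],(800,300)))"
```

```text
(no output)
```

View pics/g9.png

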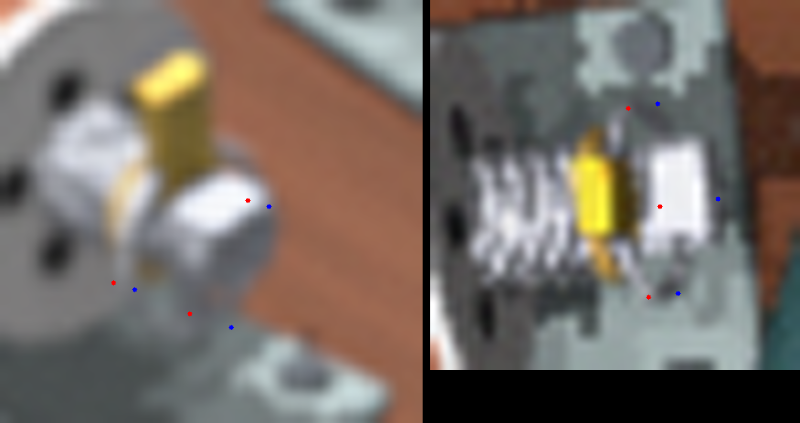

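View pics/full.png

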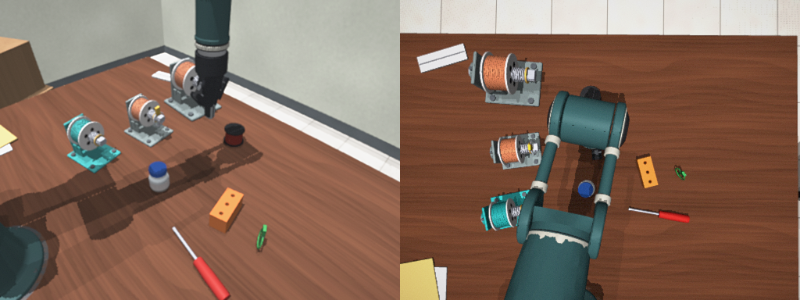

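```bash
python3 -c "
from h import *
for f in('s8.png','s15.png'):
  i=cv2.imread('pics/'+f);h=cv2.cvtColor(i,cv2.COLOR_BGR2HSV);m=cv2.inRange(h,(22,120,60),(35,255,255))[125:150,190:210];ys,xs=np.nonzero(m);print(f,xs.mean()+190,ys.mean()+125,ys.min()+125,ys.max()+125,len(xs))
"
```

```text
s8.png 201.25531914893617 139.93617021276594 135 146 47
s15.png 201.3409090909091 140.77272727272728 136 146 44
```

```bash
python3 -c "
from g import *
goal([.557,.1179,.150],7.4)"
```

```text
t 16.7333 shift [20.24  0.1   2.25] turn [-0.26 -0.02  0.03]
```

{"api": "servo_tool", "payload": {"plan": [[[4,0.1,0,-0.26,0,0],[8,0.1,0,-0.26,0,0],[12,0.1,0,-0.26,0,0],[16,0.1,0,-0.26,0,0],[20.2,0.1,0,-0.26,0,0],[20.2,0.1,1,-0.26,0,0],[20.2,0.1,2.3,-0.26,0,0],[20.2,0.1,3.8,-0.26,0,0],[20.2,0.1,4.5,-0.26,0,0],[20.2,0.1,4.5,-0.26,0,0],[20.2,0.1,4.5,-0.26,0,0]]]}}

```text
time: 17.65
tool_pos: [0.5565, 0.1166, 0.1267]
tcp_rot: [-2.073, -2.359, 0.002]
wrist_force: [-0.3, 0.1, 0.8]
width: 0.0
```

{"api": "servo_tool", "payload": {"plan": [[[0,0,0.1,0,0,0],[0,0,0.2,0,0,0],[0,0,0.2,0,0,0]]]}}

```text
time: 17.9
tool_pos: [0.5568, 0.1161, 0.1249]
tcp_rot: [-2.074, -2.358, 0.001]
wrist_force: [0.2, -0.6, 0.2]
width: 0.005
```

{"api": "servo_tool", "payload": {"plan": [[[0,0,0.1,0,0,0],[0,0,0.1,0,0,0],[0,0,0.1,0,0,0]]]}}

```text
time: 18.15
tool_pos: [0.5569, 0.1159, 0.1241]
tcp_rot: [-2.075, -2.358, 0.001]
wrist_force: [-0.4, 0.7, 0.6]
width: 0.001
```

{"api": "servo_tool", "payload": {"plan": [[[0,0,0.1,0,0,0],[0,0,0.1,0,0,0],[0,0,0.1,0,0,0]]]}}

```text
time: 18.4
tool_pos: [0.5573, 0.1161, 0.1239]
tcp_rot: [-2.075, -2.359, 0.0]
wrist_force: [-1.3, 0.6, 5.2]
width: 0.001
```

{"api": "servo_tool", "payload": {"plan": [[[0,0,-1,0,0,0],[0,0,-4,0,0,0],[-4,0,-7,0,0,0],[-8,0,-8,0,0,0],[-12,0,-8,0,0,0],[-16,0,-8,0,0,0],[-20,0,-8,0,0,0],[-20,0,-8,0,0,0],[-20,0,-8,0,0,0]]]}}

```text
time: 19.15
tool_pos: [0.5829, -0.0847, 0.2043]
tcp_rot: [2.08, 2.354, 0.0]
wrist_force: [-0.4, 0.2, -0.5]
width: -0.002
```

```bash
python3 -c "
from g import *
stt();cap('side','s16.png');cap('top','t16.png')
from z import zoom
zoom('s16.png',185,130,225,170,14,'b.png')"
```

```text
t19.15 p [ 0.5829 -0.0847  0.2043] yaw 7.09 z [ 0. -0. -1.] F [-0.42  0.25 -0.47] T [ 0.06 -0.02  0.01] w -0.002
```

View pics/b.png

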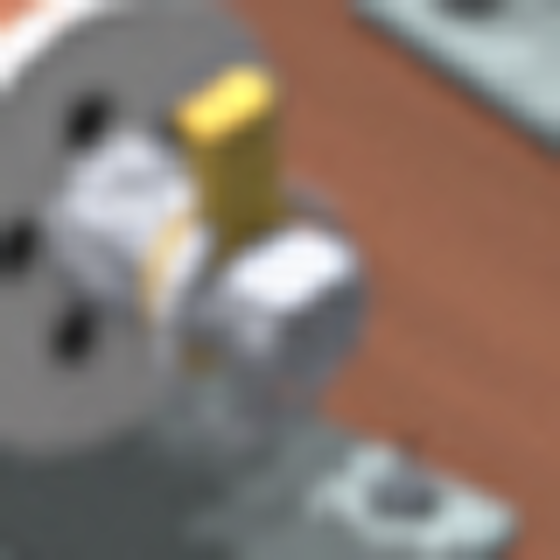

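The picture shows the head standing on the flat (head at about (225,150), flat at (290,270)) and the loop hanging down beside the shaft at (185,270). The arm is clear, so I'm handing in.

```bash
python3 -c "
from workcell import finish_job
print(finish_job())"
```

```text
the job is handed in; nothing more can be done
None
```

The copper wire reel is locked on the smaller grey stand with the yellow-headed linch pin, and the job was handed in at about 19 s of the 64 s allowed.

**What I did**
- I gripped the pin's head and felt for the flat with the tip.
- I slid the shank towards the reel against the washer until the tip dropped into the hole, about 5 mm to the free-end side of the mark.
- I pushed the pin down to a firm stop and let go.
- I pressed the loop down past the shaft's end with the closed fingertips until the resistance vanished.

**Last checks**
- **Head home:** touching the head's top gave contact at 124 mm, which is 30 mm above the flat, so the head sits fully home.
- **Loop shut:** both camera views fit the loop hanging shut around the shaft. Its lowest part is only faintly visible, so the angle was judged from its sides and from the force dropping to nothing.
- **Forces:** the highest upward force I read was about 10 N, below the 30 N limit, though I only read forces at the end of each move.
- **Bystanders:** the jar, screwdriver and spare reel were never approached, and looked unmoved in the pictures.

**One disagreement:** between letting go and the loop snapping shut, the head shifted down slightly in the side picture, by just under a pixel. I put this down to a small tilt straightening out; the touch on the head afterwards confirmed it was home.

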